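# Put the mixed-up samples back on their colour-coded stands

## Task

The four sample containers on the round bench stands have been put back on one another's stands. Move each to the stand of its own colour, standing upright inside the raised rim: the red-capped vial on red, the black-capped vial on black, the pale-blue-capped tube on pale blue and the amber dropper bottle on orange; the empty white stand is there to park one on the way and must be empty again at the end. Keep the containers upright all the time and leave the clear dish where it is.

Things in the scene. Friction and masses are not known exactly. Their poses are not given: they have to be found in the camera images.
- red_vial_center (a point): small clear screw vial with a RED cap, 23 mm diameter, straight sides, 54 mm tall. This point is on its axis half-way up, 27 mm above its underside; its z axis points up to the cap. Starts upright on one of the round stands, of another colour (similar containers at the back of the table are not meant).
- black_vial_center (a point): small clear screw vial with a BLACK cap (23 mm wide cap, seen from above a plain black disc), 23 mm diameter, straight sides, 54 mm tall. This point is on its axis half-way up, 27 mm above its underside; its z axis points up to the cap. Starts upright on one of the round stands, of another colour (similar containers at the back of the table are not meant).
- blue_tube_center (a point): sample tube with a pale blue cap, 110 mm tall: body 28 mm diameter, cap 38 mm diameter over the top 22 mm (cap middle 44 mm above this point; grip there, since the tube is tall). This point is on its axis half-way up, 55 mm above its underside; its z axis points up to the cap. Starts upright on one of the round stands, of another colour (similar containers at the back of the table are not meant).
- dropper_bottle_center (a point): amber (brown) glass dropper bottle, 91 mm tall: body 31 mm diameter up to 57 mm, above it a black rubber bulb 21 mm diameter; grip it round the body, up to 11 mm above this point. This point is on its axis half-way up, 45.5 mm above its underside; its z axis points up to the cap. Starts upright on one of the round stands, of another colour (similar containers at the back of the table are not meant).
- stand_red_seat (a point): Red stand; fixed round stand, white foot 77 mm diameter with a round dish in its colour: raised rim 68 mm outside, 54 mm inside diameter, rim top 4 mm above the dish floor and 7 mm above the table. This point is the centre of the dish floor (3 mm above the table), z up. All five stands have the same shape, and each container fits loosely in any of them.
- stand_black_seat (a point): Black stand; fixed round stand, white foot 77 mm diameter with a round dish in its colour: raised rim 68 mm outside, 54 mm inside diameter, rim top 4 mm above the dish floor and 7 mm above the table. This point is the centre of the dish floor (3 mm above the table), z up. All five stands have the same shape, and each container fits loosely in any of them.
- stand_blue_seat (a point): Pale blue stand; fixed round stand, white foot 77 mm diameter with a round dish in its colour: raised rim 68 mm outside, 54 mm inside diameter, rim top 4 mm above the dish floor and 7 mm above the table. This point is the centre of the dish floor (3 mm above the table), z up. All five stands have the same shape, and each container fits loosely in any of them.
- stand_orange_seat (a point): Orange stand; fixed round stand, white foot 77 mm diameter with a round dish in its colour: raised rim 68 mm outside, 54 mm inside diameter, rim top 4 mm above the dish floor and 7 mm above the table. This point is the centre of the dish floor (3 mm above the table), z up. All five stands have the same shape, and each container fits loosely in any of them.
- stand_white_seat (a point): White stand, empty at the start, for parking; fixed round stand, white foot 77 mm diameter with a round dish in its colour: raised rim 68 mm outside, 54 mm inside diameter, rim top 4 mm above the dish floor and 7 mm above the table. This point is the centre of the dish floor (3 mm above the table), z up. All five stands have the same shape, and each container fits loosely in any of them.
- dish_center (a point): clear round lidded dish, 64 mm diameter, 16 mm high, lying loose on the table on the robot's left, by the roll of green tape, apart from the stands; a bystander to be left alone. This point is its centre, 8 mm above its underside.

How it is judged:
By the outcome, as a careful person would: the job done as asked, in the order asked, and still so for the second after the job is handed in, with the robot touching nothing.
It also fails if it takes over 128 s, if anything falls off the work surface, if the arm or the gripper's body presses on something with over 40 N, if the wrist force passes 120 N, or if a joint passes its speed limit or range.

## Robot

A 7-joint arm with a two-finger parallel gripper is mounted at the origin on the work surface; the furniture and walls round the work are solid. World frame = base frame: x ahead of the robot, y to its left, z up, the work surface at z = 0. Lengths are in m, angles in rad, forces in N, time in s.
With the tool pointing down it reaches from about 0.35 to 0.9 m from the base axis. Payload 8.1 kg.
Tool frame: the origin (TCP) lies at the very end of the fingers, on their centre line; the grasp point (between the pads) lies 19 mm behind it; z points along the fingers, y is the direction in which the jaws open and shut (so a half turn about z gives the same grasp; the last joint's range is limited). The gripper opens to 85 mm and grips with 20 to 120 N. Pads are 22 mm wide; open, the fingers measure 114 mm over their backs; the gripper's body (76 mm by 85 mm) begins 54 mm behind the grasp point. The pads swing forward as they close: fully open they stand 13 mm farther back than shut.
Start: joints at [1.182, 0.434, 0.025, 1.573, -0.012, 1.134, -0.075], TCP at [0.176, -0.6, 0.231] pointing down, gripper open.
Joint ranges: [-2.62, 2.62], [-0.44, 2.09], [-1.27, 1.32], [0.08, 2.57], [-1.32, 4.46], [0.12, 2], [-2.74, 2.74]. Speed limits (rad/s): [2.22, 2.22, 3.01, 3.01, 3.14, 3.14, 3.14].

## Interface

Orientations are given as a unit quaternion [x, y, z, w].
In Python, from plant import * gives the robot as it stands.
- The arm moves only by the tool drive_tool, never from a script. Its argument "increments" is text: rows parted by semicolons, each of 5 numbers parted by spaces: the closure, from 0 (fully open) to 1 (shut), then the shift along the tool's x, y, z in cm, then the turn about the tool's z in rad. A call has 1 to 20 rows; each row is the pose to reach, as a shift and turn from the pose commanded when the call began, along the tool's axes at that moment; what a row does not reach only later rows make up. A row lasts 1/8 s, in which the tool goes at most 62.5 mm and 10.7 degrees, less where a joint would pass 70% of its speed; a pose out of reach is approached as far as the arm can. A call with a gripper value outside its range is refused whole. The fingers move at their own pace and stop on an object; the grip force is fixed at half the most. Time passes only in rows, so rows that repeat a pose let the fingers close. It gives the time, the measured TCP pose, the force and the opening at its end, in the units of the state.
- get_state(): the state, without advancing time (a new reading comes with each control period).
- grab_frame(name): name is "scene" or "side" or "wrist"; returns the picture (400x640x3 uint8, red, green, blue); there is no depth.
- camera_params(name): a dict with "camera_matrix" (3x3 intrinsics, pixels), "pose" (4x4, takes a point from camera to world coordinates). Camera axes: x right, y up, looking along -z (the intrinsics and any distortion apply to the point x, -y, -z); pixel columns grow to the right and rows downward; lengths in m; the calibration is good to about 2 mm. The wrist camera is an equidistant fisheye: a pixel r from the principal point sees the ray r / f radians off the axis. A picture is of the moment at which its call begins: read the wrist's pose just before it. camera_params takes no time and is no camera call; for the wrist camera it gives the pose at the moment of the call.
- job_done(): hands the job in, once; it reports no verdict.
The state is a dict: "clock": time; "joints": joint angles; "joint_vel": joint speeds; "effort": joint torques, N m; "tool_pos": TCP position; "ee_rot": TCP orientation; "force": force on the tool from outside, world axes, zero at the start; "moment": the same for the moment, N m; "width": finger opening in m.
Only numpy, scipy, OpenCV 4.12 (cv2) and the standard library are available. Lean on these libraries where they do the work, as an engineer would, in place of code of your own. Each camera call takes 0.05 s, during which the arm holds its last target.

## Working session

There is one attempt and no reset: what is moved stays moved. The work goes in short steps, Python scripts to look and compute and a tool call to move; the robot and the scene stay as the last step left them, time stands still between calls to the robot, and variables do not carry over. Pictures are saved under pics/ and viewed, and the job is handed in when it is done.

Besides the shell and the picture viewer there is one more tool, called by a JSON object that holds its "api" and its "payload", one argument or row to a line. drive_tool: Moves the arm, as the interface text tells. Its arguments: {"type":"object","properties":{"increments":{"type":"string"}},"required":["increments"]}

```bash
mkdir -p pics; ls
cat > h.py <<'E'
from plant import *
import numpy as np, cv2
def save(n,f):
    im=grab_frame(n); cv2.imwrite(f,im[:,:,::-1]); return im
E
python3 - <<'E'
from h import *
np.set_printoptions(precision=4,suppress=True)
print(get_state())
for n in("scene","side","wrist"):
    print(n,camera_params(n)); save(n,f"pics/{n}0.png")
E
```

```text
pics
{'clock': 0.0, 'joints': array([ 1.1824,  0.4352,  0.0249,  1.5741, -0.0116,  1.134 , -0.0751]), 'joint_vel': array([ 0.0007,  0.0016,  0.0001,  0.0004, -0.0003, -0.0005, -0.001 ]), 'effort': array([ -0.0002, -67.0478,   1.0249, -31.621 ,   0.0154,   0.0125,
        -0.    ]), 'tool_pos': array([ 0.176 , -0.5992,  0.2305]), 'ee_rot': array([ 0.9898,  0.1424, -0.0002, -0.0008]), 'force': array([0.2904, 0.7613, 0.1436]), 'moment': array([-0.0605, -0.0454, -0.0054]), 'width': 0.08541296056693919}
scene {'camera_matrix': array([[378.8633,   0.    , 324.6182],
       [  0.    , 378.8633, 197.3918],
       [  0.    ,   0.    ,   1.    ]]), 'pose': array([[ 0.7443,  0.5182, -0.4213,  0.115 ],
       [-0.6678,  0.5747, -0.473 , -0.4628],
       [-0.003 ,  0.6334,  0.7738,  0.8963],
       [ 0.    ,  0.    ,  0.    ,  1.    ]])}
side {'camera_matrix': array([[427.1245,   0.    , 323.4149],
       [  0.    , 427.1245, 196.8019],
       [  0.    ,   0.    ,   1.    ]]), 'pose': array([[-0.8772,  0.2368, -0.4176, -0.02  ],
       [-0.4794, -0.3883,  0.787 ,  1.0997],
       [ 0.0243,  0.8906,  0.4542,  0.6929],
       [ 0.    ,  0.    ,  0.    ,  1.    ]])}
wrist {'camera_matrix': array([[309.7069,   0.    , 319.82  ],
       [  0.    , 309.7069, 203.1425],
       [  0.    ,   0.    ,   1.    ]]), 'pose': array([[ 0.2822,  0.9172,  0.2814,  0.2473],
       [-0.9594,  0.2701,  0.0816, -0.5795],
       [-0.0012, -0.293 ,  0.9561,  0.3729],
       [ 0.    ,  0.    ,  0.    ,  1.    ]])}
```

View pics/scene0.png

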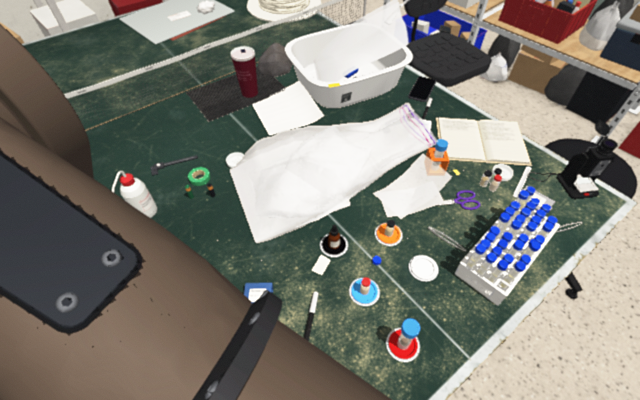

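View pics/side0.png

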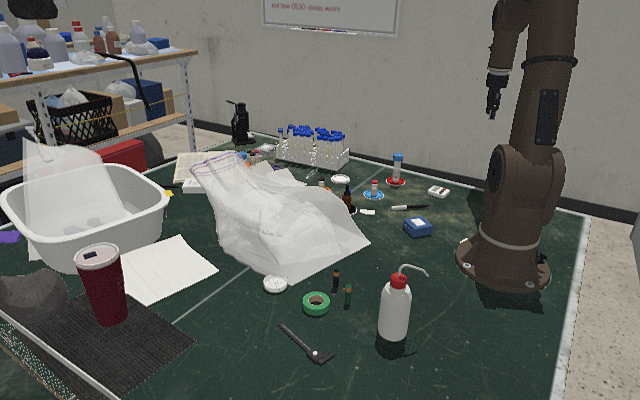

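View pics/wrist0.png

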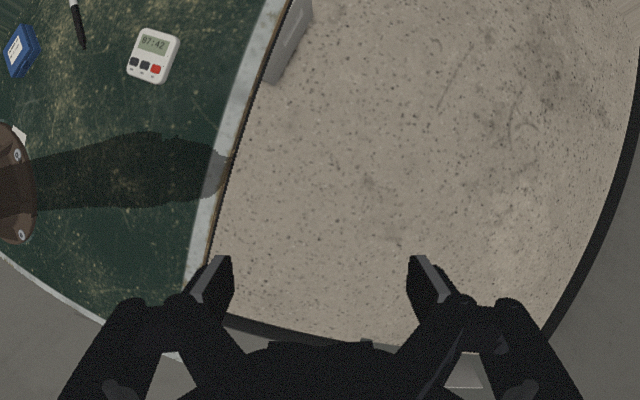

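Run:
```python
import cv2
im=cv2.imread('pics/scene0.png')
c=im[210:370,310:450]; cv2.imwrite('pics/crop0.png',cv2.resize(c,None,fx=3.7,fy=3.7,interpolation=cv2.INTER_CUBIC)[:600])
im=cv2.imread('pics/side0.png')
c=im[140:220,310:450]; cv2.imwrite('pics/crops0.png',cv2.resize(c,None,fx=5.5,fy=5.5,interpolation=cv2.INTER_CUBIC))
```

```text
(no output)
```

View pics/crop0.png

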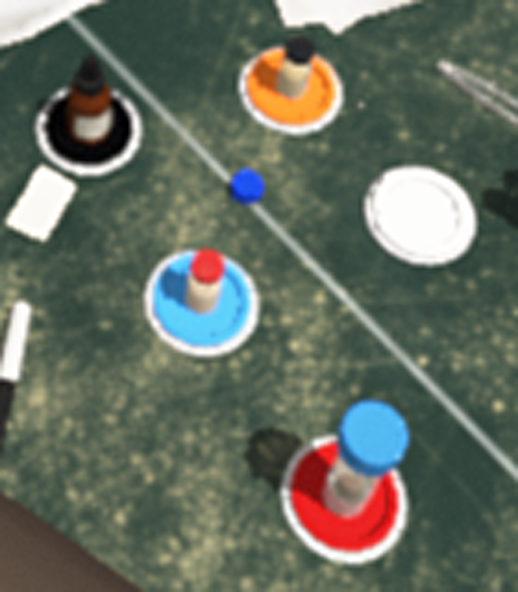

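View pics/crops0.png

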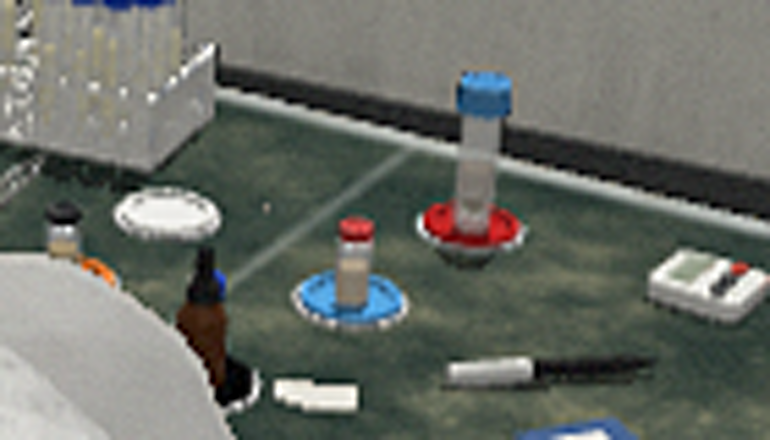

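```bash
cat >> h.py <<'E'
def rays(n,uv,P=None):
    P=P or camera_params(n); K=P["camera_matrix"];T=P["pose"]
    uv=np.atleast_2d(np.float64(uv))
    x=(uv[:,0]-K[0,2])/K[0,0]; y=(uv[:,1]-K[1,2])/K[1,1]
    if n=="wrist":
        r=np.hypot(x,y); s=np.where(r>1e-9,np.sin(r)/np.maximum(r,1e-9),1)
        d=np.stack([x*s,-y*s,-np.cos(r)],1)
    else: d=np.stack([x,-y,-np.ones_like(x)],1)
    return T[:3,3],d@T[:3,:3].T
def onz(n,uv,z,P=None):
    o,d=rays(n,uv,P); return o+d*((z-o[2])/d[:,2])[:,None]
def circ(p):
    A=np.c_[2*p[:,:2],np.ones(len(p))]; s=np.linalg.lstsq(A,(p[:,:2]**2).sum(1),rcond=None)[0]
    return s[0],s[1],np.sqrt(s[2]+s[0]**2+s[1]**2)
E
python3 - <<'E'
from h import *
np.set_printoptions(precision=4,suppress=True)
im=cv2.imread('pics/scene0.png'); hsv=cv2.cvtColor(im,cv2.COLOR_BGR2HSV)
H,S,V=cv2.split(hsv)
for nm,m,(u,v) in [("red",((H<6)|(H>174))&(S>150)&(V>90),(403,344)),("blue",(abs(H.astype(int)-102)<12)&(S>120)&(V>90),(365,292)),
  ("orange",(H>7)&(H<22)&(S>150)&(V>120),(389,234)),("white",(S<60)&(V>150),(424,268)),("whiteblack",(S<70)&(V>110),(334,243))]:
    M=np.zeros(m.shape,np.uint8); M[v-22:v+22,u-22:u+22]=m[v-22:v+22,u-22:u+22]*255
    pts=np.argwhere(M)[:,::-1].astype(np.float32)
    h=cv2.convexHull(pts)[:,0]
    for z in (0.001,0.007):
        w=onz("scene",h,z); print(nm,z,len(pts),np.array(circ(w)), h.min(0),h.max(0))
for nm,uv,z in [("bluecap",(410,328.5),.113),("redcap",(365.8,281),.054),("blackcap",(390.5,223.5),.055),("bulb",(334.5,228),.094)]:
    print(nm,onz("scene",uv,z))
E
```

```text
red 0.001 402 [ 0.4437 -0.3628  0.032 ] [389. 330.] [416. 358.]
red 0.007 402 [ 0.4415 -0.3635  0.0318] [389. 330.] [416. 358.]
blue 0.001 329 [ 0.4722 -0.2105  0.032 ] [352. 280.] [376. 302.]
blue 0.007 329 [ 0.4698 -0.2122  0.0317] [352. 280.] [376. 302.]
orange 0.001 257 [ 0.6488 -0.1334  0.0323] [377. 224.] [399. 242.]
orange 0.007 257 [ 0.6452 -0.1356  0.0321] [377. 224.] [399. 242.]
white 0.001 630 [ 0.6119 -0.2697  0.0554] [402. 255.] [438. 289.]
white 0.007 630 [ 0.6085 -0.271   0.0551] [402. 255.] [438. 289.]
whiteblack 0.001 464 [ 0.4999 -0.044   0.0832] [312. 221.] [355. 264.]
whiteblack 0.007 464 [ 0.4973 -0.0468  0.0826] [312. 221.] [355. 264.]
bluecap [[ 0.4379 -0.3654  0.113 ]]
redcap [[ 0.4724 -0.2108  0.054 ]]
blackcap [[ 0.6446 -0.1366  0.055 ]]
bulb [[ 0.5027 -0.065   0.094 ]]
```

{"api": "drive_tool", "payload": {
  "increments": "0 10 -7 -2 0.1; 0 20 -14 -5 0.2; 0 30 -21 -5 0.286; 0 39 -28 -5 0.286; 0 39 -28 -5 0.286; 0 39 -28 -5 0.286; 0 39 -28 -5 0.286; 0 39 -28 -5 0.286; 0 39 -28 -5 0.286; 0 39 -28 -5 0.286; 0 39 -28 -5 0.286"
}}

```text
clock: 1.52
tool_pos: [0.4705, -0.2225, 0.2811]
ee_rot: [1.0, -0.001, -0.0, 0.0]
force: [-0.0, -0.4, 1.0]
width: 0.0851
```

Run:
```python
from h import *
import pickle
np.set_printoptions(precision=4,suppress=True)
P=camera_params("wrist"); save("wrist","pics/w1.png"); pickle.dump(P,open("w1.pkl","wb"))
s=get_state(); print(s["clock"],s["joints"],s["tool_pos"],s["ee_rot"],P["pose"])
```

```text
1.575 [ 0.4596  0.2341 -0.1494  1.7404  0.038   1.1703 -1.2742] [ 0.4706 -0.2224  0.2812] [ 1.     -0.0014 -0.0003  0.0002] [[-0.0024  0.956   0.2934  0.5448]
 [-1.     -0.0026  0.0003 -0.2237]
 [ 0.0011 -0.2934  0.956   0.4234]
 [ 0.      0.      0.      1.    ]]
```

View pics/w1.png

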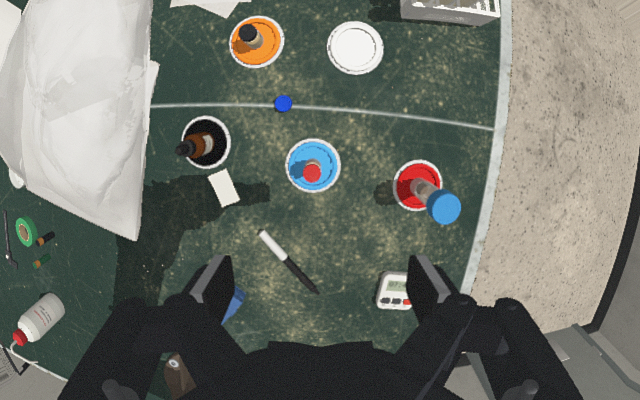

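```bash
cat > meas.py <<'E'
from h import *
import pickle
def stands(im,P,cs):
    H,S,V=cv2.split(cv2.cvtColor(im,cv2.COLOR_BGR2HSV)); H=H.astype(int)
    out={}
    for nm,m in [("red",((H<6)|(H>174))&(S>150)&(V>90)),("blue",(abs(H-102)<12)&(S>120)&(V>90)),("orange",(H>7)&(H<22)&(S>150)&(V>120)),("white",(S<60)&(V>140)),("black",(V<45))]:
        if nm not in cs: continue
        u,v=cs[nm];r=33; M=np.zeros(H.shape,np.uint8); v0=max(v-r,0);M[v0:v+r,u-r:u+r]=m[v0:v+r,u-r:u+r]*255
        M=cv2.morphologyEx(M,cv2.MORPH_OPEN,np.ones((3,3)))
        c=max(cv2.findContours(M,0,cv2.CHAIN_APPROX_NONE)[0],key=cv2.contourArea)
        out[nm]=cv2.convexHull(c)[:,0]
    return out
E
python3 - <<'E'
from meas import *
np.set_printoptions(precision=4,suppress=True)
im=cv2.imread("pics/w1.png");P=pickle.load(open("w1.pkl","rb"))
st=stands(im,P,dict(red=(416,186),blue=(313,165),orange=(257,41),white=(355,47),black=(206,142)))
for k,h in st.items():
    print(k,len(h),np.array(circ(onz("wrist",h,.007,P))),h.min(0),h.max(0))
v=im.copy()
for h in st.values(): cv2.polylines(v,[h.reshape(-1,1,2)],True,(0,255,0),1)
cv2.imwrite("pics/w1c.png",cv2.resize(v[0:240,150:490],None,fx=2.3,fy=2.3))
E
```

```text
red 19 [ 0.4426 -0.3647  0.0326] [397 164] [439 207]
blue 28 [ 0.4701 -0.2137  0.0328] [289 143] [336 189]
orange 28 [ 0.6444 -0.138   0.0328] [232  18] [279  63]
white 29 [ 0.6328 -0.2709  0.0379] [327  21] [383  74]
black 22 [ 0.5069 -0.0616  0.0318] [186 120] [225 164]
```

View pics/w1c.png

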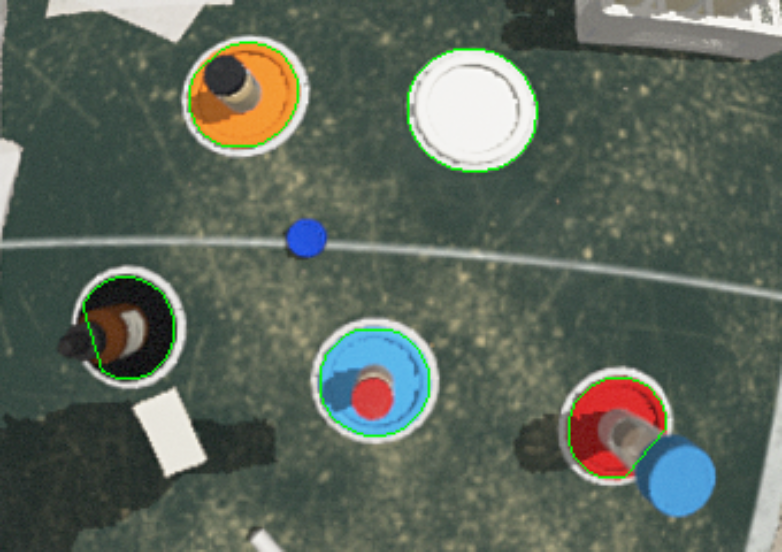

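Run:
```python
from meas import *
np.set_printoptions(precision=4,suppress=True)
im=cv2.imread("pics/w1.png");P=pickle.load(open("w1.pkl","rb"))
H,S,V=cv2.split(cv2.cvtColor(im,cv2.COLOR_BGR2HSV)); H=H.astype(int)
v=im.copy()
def blob(nm,m,u,w,r,zs):
    M=np.zeros(H.shape,np.uint8); M[w-r:w+r,u-r:u+r]=m[w-r:w+r,u-r:u+r]*255
    c=max(cv2.findContours(M,0,cv2.CHAIN_APPROX_NONE)[0],key=cv2.contourArea)
    cv2.polylines(v,[c],True,(0,255,0),1)
    for z in zs: print(nm,z,np.array(circ(onz("wrist",cv2.convexHull(c)[:,0],z,P))))
blob("red",((H<8)|(H>172))&(S>120)&(V>90),312,173,14,(.057,.05))
blob("blackcap",V<55,247,33,13,(.057,.05))
blob("tube",(abs(H-102)<12)&(S>100)&(V>60),444,207,24,(.113,.102))
blob("amber",(H<16)&(S>110)&(V>40)&(V<190),199,147,16,(.06,.04))
blob("bulb",V<45,184,149,7,(.094,.085))
cv2.imwrite("pics/w1d.png",cv2.resize(v[0:240,150:490],None,fx=2.3,fy=2.3))
```

```text
red 0.057 [ 0.4709 -0.2138  0.0106]
red 0.05 [ 0.4695 -0.2136  0.0108]
blackcap 0.057 [ 0.6415 -0.1389  0.0091]
blackcap 0.05 [ 0.6433 -0.1372  0.0093]
tube 0.113 [ 0.4449 -0.3619  0.0211]
tube 0.102 [ 0.4414 -0.3668  0.0218]
amber 0.06 [ 0.5095 -0.0752  0.0187]
amber 0.04 [ 0.5075 -0.067   0.0197]
bulb 0.094 [ 0.5087 -0.068   0.0074]
bulb 0.085 [ 0.5077 -0.0638  0.0076]
```

View pics/w1d.png

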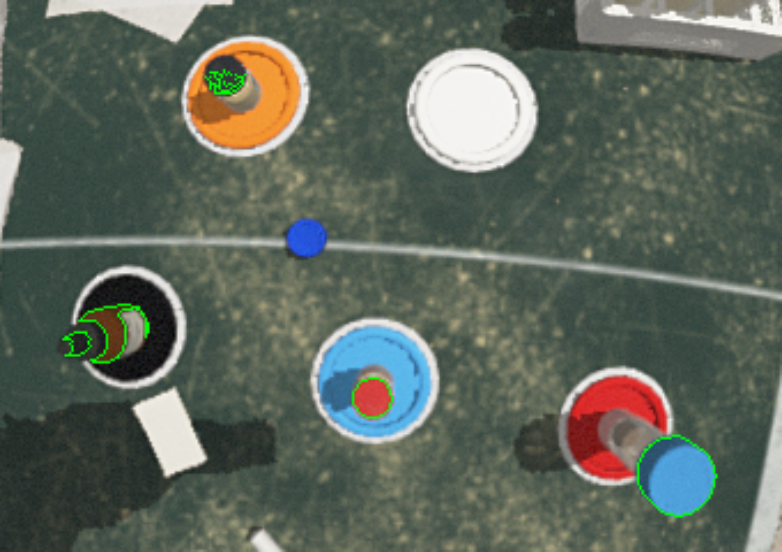

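Run:
```python
from meas import *
np.set_printoptions(precision=4,suppress=True)
P=pickle.load(open("w1.pkl","rb"))
for z in (0,.02,.04,.06):
    print(z,onz("wrist",[(138,240),(146,140),(158,62)],z,P)[:,:2].tolist()); print("  s",onz("scene",[(262,240),(350,207),(345,205)],z)[:,:2].tolist(), onz("side",[(353,203),(370,242)],z)[:,:2].tolist())
im=cv2.imread('pics/scene0.png'); cv2.imwrite('pics/crop2.png',cv2.resize(im[150:270,240:420],None,fx=4,fy=4,interpolation=cv2.INTER_CUBIC))
im=cv2.imread('pics/side0.png'); cv2.imwrite('pics/crop3.png',cv2.resize(im[150:290,260:420],None,fx=4,fy=4,interpolation=cv2.INTER_CUBIC))
```

```text
0 [[0.3501963883530055, 0.08525099281861037], [0.5158953860271738, 0.03993998647129082], [0.6320584480532687, 0.013013141899081287]]
  s [[0.3696093593478479, 0.08760155207724996], [0.6344798184684937, 0.006381215897722448], [0.6286394383910181, 0.02189582732653489]] [[0.506131023661108, -0.11303632306288436], [0.3568889612255063, 0.08630226487636095]]
0.02 [[0.35938917568949197, 0.07065669504311939], [0.5172601831797549, 0.027486281686031233], [0.6279354430945736, 0.001831521302341016]]
  s [[0.36392701054326215, 0.07531846310050616], [0.6228869332063818, -0.0040894559462259505], [0.6171768801555151, 0.011078949730617016]] [[0.49094622158282003, -0.07803230801744232], [0.346011729370265, 0.11555277483283533]]
0.04 [[0.36858196302597845, 0.05606239726762846], [0.518624980332336, 0.015032576900771727], [0.6238124381358784, -0.009350099294399256]]
  s [[0.3582446617386764, 0.06303537412376226], [0.6112940479442697, -0.01456012779017446], [0.6057143219200118, 0.0002620721346990873]] [[0.47576141950453216, -0.04302829297200028], [0.33513449751502367, 0.1448032847893097]]
0.06 [[0.377774750362465, 0.04146809949213748], [0.5199897774849171, 0.0025788721155121375], [0.6196894331771833, -0.020531719891139555]]
  s [[0.3525623129340907, 0.05075228514701846], [0.5997011626821577, -0.025030799634122858], [0.5942517636845086, -0.01055480546121873]] [[0.46057661742624423, -0.008024277926558243], [0.3242572656597823, 0.1740537947457843]]
```

View pics/crop2.png

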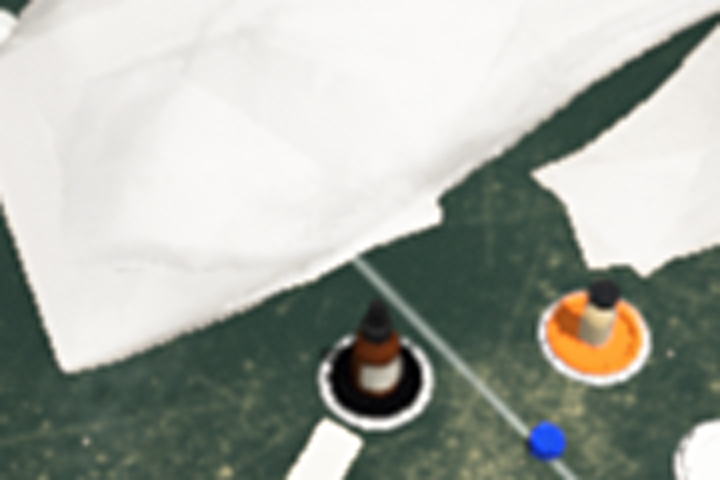

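View pics/crop3.png

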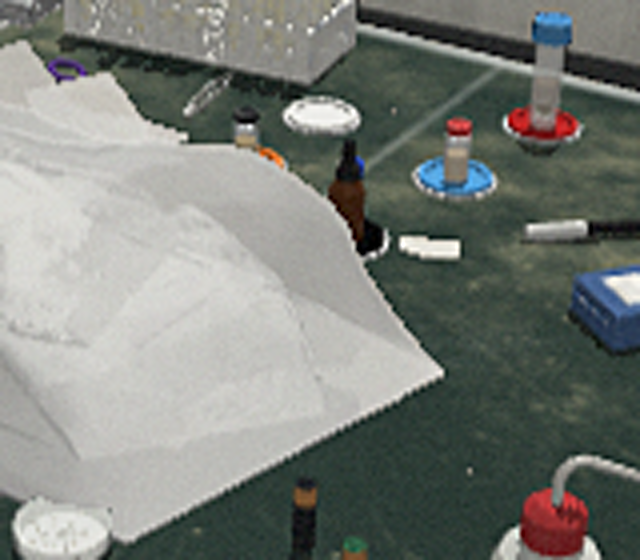

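Run:
```python
from meas import *
P=pickle.load(open("w1.pkl","rb"))
for z in (0,.03,.06,.1): print(z,onz("wrist",[(402,18),(499,25),(402,3)],z,P)[:,:2].round(3).tolist(),onz("scene",[(458,276),(459,266),(497,299),(521,262)],z)[:,:2].round(3).tolist())
im=cv2.imread('pics/scene0.png'); cv2.imwrite('pics/crop4.png',cv2.resize(im[170:310,380:600],None,fx=3.5,fy=3.5,interpolation=cv2.INTER_CUBIC))
```

```text
0 [[0.682, -0.338], [0.697, -0.496], [0.705, -0.339]] [[0.684, -0.346], [0.711, -0.33], [0.704, -0.449], [0.844, -0.434]]
0.03 [[0.672, -0.33], [0.686, -0.477], [0.694, -0.33]] [[0.665, -0.349], [0.691, -0.334], [0.684, -0.449], [0.82, -0.435]]
0.06 [[0.662, -0.322], [0.675, -0.457], [0.682, -0.322]] [[0.646, -0.353], [0.671, -0.339], [0.664, -0.45], [0.795, -0.436]]
0.1 [[0.649, -0.311], [0.661, -0.432], [0.667, -0.311]] [[0.621, -0.359], [0.644, -0.345], [0.638, -0.45], [0.763, -0.437]]
```

View pics/crop4.png

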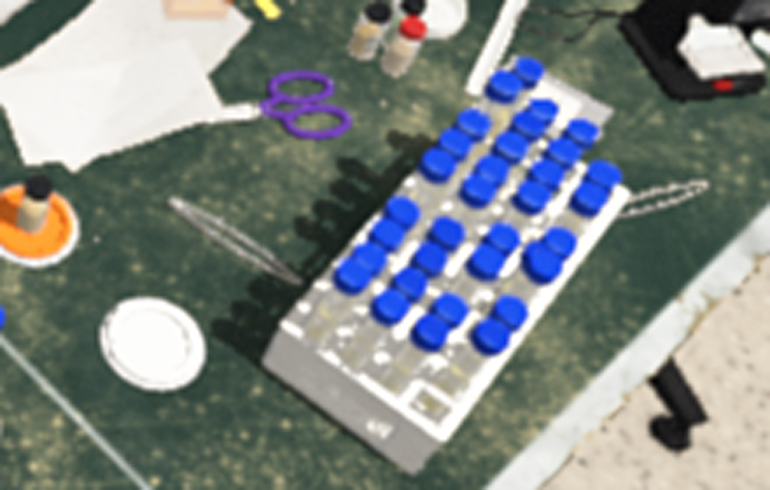

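{"api": "drive_tool", "payload": {
  "increments": "0 0 -0.9 5 0; 0 0 -0.9 10 0; 0 0 -0.9 15 0; 0 0 -0.9 19 0; 0 0 -0.9 22 0; 0 0 -0.9 24 0; 0 0 -0.9 25.5 0; 0 0 -0.9 26 0; 0 0 -0.9 26 0; 0 0 -0.9 26 0; 0.5 0 -0.9 26 0; 1 0 -0.9 26 0; 1 0 -0.9 26 0; 1 0 -0.9 26 0; 1 0 -0.9 26 0; 1 0 -0.9 26 0; 1 0 -0.9 26 0"
}}

```text
clock: 3.7
tool_pos: [0.4716, -0.2121, 0.0216]
ee_rot: [1.0, -0.0, 0.0, 0.0]
force: [-1.5, 0.5, 5.2]
width: 0.0215
```

{"api": "drive_tool", "payload": {
  "increments": "1 0 0 -1 0; 1 0 0 -3 0; 1 0 0 -6 0; 1 0 0 -6 0; 1 0 0 -6 0"
}}

```text
clock: 4.32
tool_pos: [0.4713, -0.2121, 0.0812]
ee_rot: [1.0, -0.0, 0.0, 0.0]
force: [-0.8, 0.1, -0.2]
width: 0.0214
```

Run:
```python
from h import *
save("scene","pics/s2.png"); im=save("wrist","pics/w2.png"); print(get_state()["width"])
a=cv2.imread("pics/s2.png")[180:380,280:500]; cv2.imwrite("pics/s2c.png",cv2.resize(a,None,fx=2.9,fy=2.9))
```

```text
0.021629314245274346
```

View pics/s2c.png

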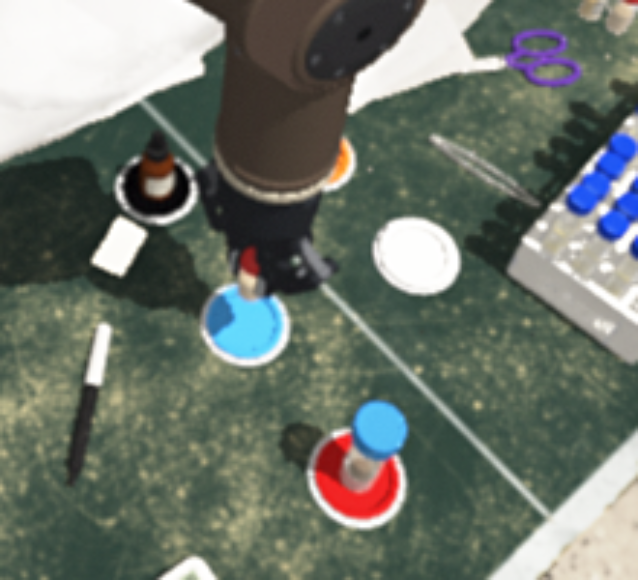

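View pics/w2.png

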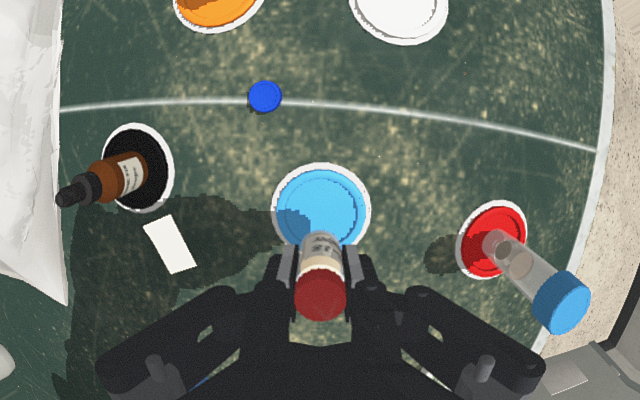

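{"api": "drive_tool", "payload": {
  "increments": "1 5 1.8 0 0; 1 10 3.6 0 0; 1 14 5.2 0 0; 1 16.2 5.9 0 0; 1 16.2 5.9 0 0; 1 16.2 5.9 1.5 0; 1 16.2 5.9 3 0; 1 16.2 5.9 4.5 0; 1 16.2 5.9 5.4 0; 1 16.2 5.9 5.8 0; 1 16.2 5.9 5.8 0; 1 16.2 5.9 5.8 0; 0.7 16.2 5.9 5.8 0; 0.4 16.2 5.9 5.8 0; 0.4 16.2 5.9 5.8 0; 0.2 16.2 5.9 5.8 0;0.1 16.2 5.9 5.8 0; 0.1 16.2 5.9 5.8 0"
}}

```text
clock: 6.68
tool_pos: [0.6334, -0.2712, 0.0233]
ee_rot: [1.0, -0.0, -0.0, 0.0]
force: [-0.2, 0.5, 0.5]
width: 0.077
```

{"api": "drive_tool", "payload": {
  "increments": "0.1 0 0 -2 0; 0 0 0 -6 0; 0 0 0 -12 0; 0 -4 2 -16 0; 0 -9 4.5 -16 0; 0 -14 7 -16 0; 0 -19 9.3 -16 0; 0 -19 9.3 -16 0; 0 -19 9.3 -16 0;0 -19 9.3 -16 0"
}}

```text
clock: 7.92
tool_pos: [0.445, -0.3631, 0.1839]
ee_rot: [1.0, 0.001, 0.001, -0.0]
force: [0.1, 1.0, 1.0]
width: 0.0859
```

Run:
```python
from meas import *
np.set_printoptions(precision=4,suppress=True)
P=camera_params("wrist");im=save("wrist","pics/w3.png")[:,:,::-1]; s=get_state(); print(s["tool_pos"],s["ee_rot"],s["joints"])
H,S,V=cv2.split(cv2.cvtColor(np.ascontiguousarray(im),cv2.COLOR_BGR2HSV)); H=H.astype(int)
M=((abs(H-102)<12)&(S>100)&(V>60)).astype(np.uint8)
M[:, :200]=0
for c in cv2.findContours(M,0,cv2.CHAIN_APPROX_NONE)[0]:
    if cv2.contourArea(c)>300:
        h=cv2.convexHull(c)[:,0]; print(h.mean(0),np.array(circ(onz("wrist",h,.113,P))),np.array(circ(onz("wrist",h,.007,P))))
```

```text
[ 0.4449 -0.3631  0.1836] [ 1.      0.001   0.0004 -0.0001] [ 0.6833  0.4027 -0.1245  1.753   0.0576  0.9888 -1.0318]
[322.9655 214.7241] [ 0.4448 -0.3653  0.0194] [ 0.408 -0.366  0.029]
[206.1818 159.3636] [ 0.4864 -0.2653  0.0216] [ 0.4702 -0.2161  0.0323]
```

View pics/w3.png

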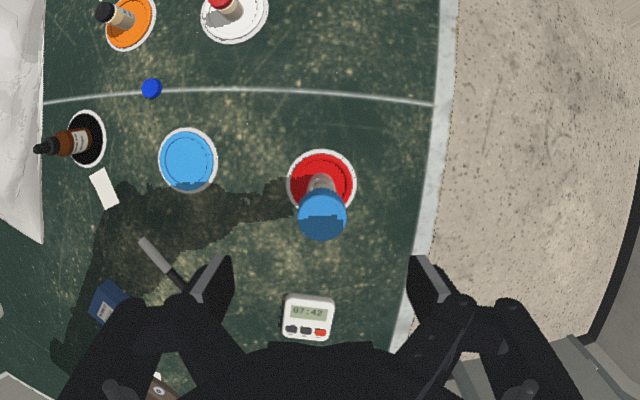

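{"api": "drive_tool", "payload": {
  "increments": "0 -0.1 0.2 3 0; 0 -0.1 0.2 6 0; 0 -0.1 0.2 8.5 0; 0 -0.1 0.2 10 0; 0 -0.1 0.2 10 0; 0 -0.1 0.2 10 0; 0.3 -0.1 0.2 10 0; 0.6 -0.1 0.2 10 0; 1 -0.1 0.2 10 0; 1 -0.1 0.2 10 0; 1 -0.1 0.2 10 0; 1 -0.1 0.2 10 0"
}}

```text
clock: 9.48
tool_pos: [0.4429, -0.3662, 0.084]
ee_rot: [1.0, -0.0, 0.001, 0.0]
force: [0.3, 0.5, 6.4]
width: 0.0363
```

{"api": "drive_tool", "payload": {
  "increments": "1 0 0 -1 0; 1 0 0 -3 0; 1 0 0 -5 0; 1 0 0 -5 0; 1 0 0 -5 0"
}}

```text
clock: 10.1
tool_pos: [0.4421, -0.366, 0.1329]
ee_rot: [1.0, -0.0, -0.0, -0.0]
force: [-0.2, 0.0, -1.2]
width: 0.0364
```

Run:
```python
from h import *
save("side","pics/d4.png"); save("wrist","pics/w4.png"); print(get_state()["width"])
a=cv2.imread("pics/d4.png")[80:240,310:510]; b=cv2.imread("pics/w4.png"); cv2.imwrite("pics/c4.png",np.hstack([cv2.resize(a,(400,320)),cv2.resize(b,(400,320))]))
```

```text
0.03604902689053813
```

View pics/c4.png

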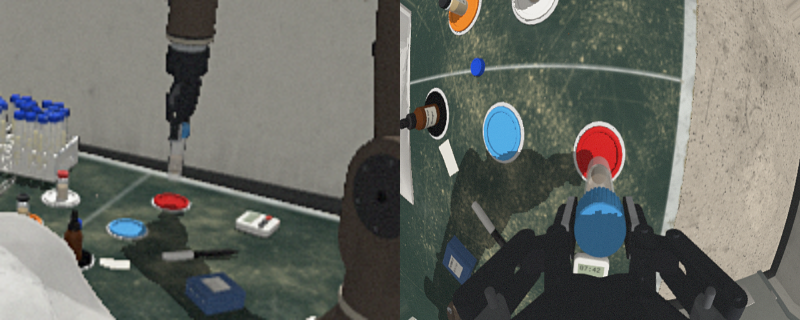

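{"api": "drive_tool", "payload": {
  "increments": "1 0.8 -4 0 0; 1 1.6 -8 0 0; 1 2.3 -12 0 0; 1 2.8 -14.5 0 0; 1 2.8 -15.2 0 0; 1 2.8 -15.2 0.5 0; 1 2.8 -15.2 2 0; 1 2.8 -15.2 3.5 0; 1 2.8 -15.2 4.5 0; 1 2.8 -15.2 4.8 0; 1 2.8 -15.2 4.8 0; 1 2.8 -15.2 4.8 0; 0.5 2.8 -15.2 4.8 0; 0.3 2.8 -15.2 4.8 0; 0 2.8 -15.2 4.8 0; 0 2.8 -15.2 4.8 0;0 2.8 -15.2 4.8 0"
}}

```text
clock: 12.32
tool_pos: [0.4704, -0.2141, 0.0853]
ee_rot: [1.0, -0.0, -0.0, 0.0]
force: [0.1, -0.0, 0.3]
width: 0.0853
```

{"api": "drive_tool", "payload": {
  "increments": "0 0 0 -2 0; 0 0 0 -6 0; 0 0 0 -10 0; 0 0 0 -10 0"
}}

```text
clock: 12.82
tool_pos: [0.4723, -0.2147, 0.1883]
ee_rot: [1.0, -0.0, 0.003, 0.001]
force: [0.0, -0.7, -0.1]
width: 0.0853
```

Run:
```python
from meas import *
np.set_printoptions(precision=4,suppress=True)
P=camera_params("wrist");im=save("wrist","pics/w5.png")[:,:,::-1]; s=get_state(); print(s["tool_pos"],s["joints"])
H,S,V=cv2.split(cv2.cvtColor(np.ascontiguousarray(im),cv2.COLOR_BGR2HSV)); H=H.astype(int)
for nm,M in (("r",((H<8)|(H>172))&(S>120)&(V>80)),("b",(abs(H-102)<12)&(S>100)&(V>60))):
  for c in cv2.findContours(M.astype(np.uint8),0,cv2.CHAIN_APPROX_NONE)[0]:
    if cv2.contourArea(c)>200:
        h=cv2.convexHull(c)[:,0]; print(nm,h.mean(0),[np.array(circ(onz("wrist",h,z,P))) for z in(.113,.057,.007)])
```

```text
[ 0.4712 -0.2144  0.1865] [ 0.4537  0.3148 -0.1651  1.8827  0.0631  0.9461 -1.3114]
r [445.9333 209.6333] [array([ 0.4763, -0.3156,  0.0223]), array([ 0.4585, -0.3413,  0.028 ]), array([ 0.4425, -0.3642,  0.0332])]
r [381.5   21.95] [array([ 0.6132, -0.2599,  0.0088]), array([ 0.6305, -0.2714,  0.0111]), array([ 0.646 , -0.2816,  0.0131])]
b [314.7188 193.5   ] [array([ 0.4855, -0.2139,  0.0291]), array([ 0.47  , -0.2135,  0.0366]), array([ 0.4561, -0.2132,  0.0432])]
b [279.75   103.0625] [array([ 0.5527, -0.1883,  0.0078]), array([ 0.5545, -0.1813,  0.0099]), array([ 0.5561, -0.1751,  0.0117])]
```

View pics/w5.png

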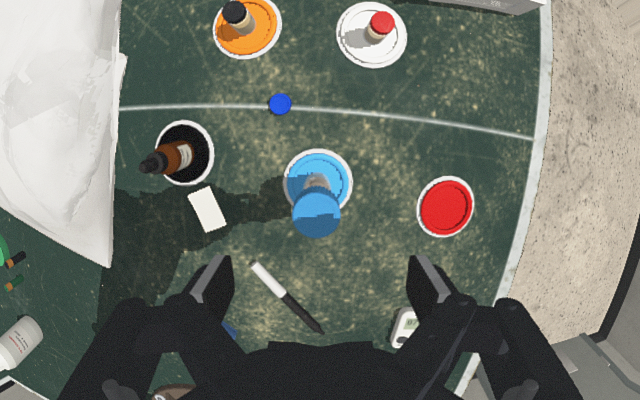

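{"api": "drive_tool", "payload": {
  "increments": "0 5 1.7 0 0; 0 10 3.5 0 0; 0 14 5 2 0; 0 16.1 5.7 5 0; 0.1 16.1 5.7 9 0; 0.1 16.1 5.7 12 0; 0.1 16.1 5.7 14.5 0; 0.1 16.1 5.7 16 0; 0.1 16.1 5.7 16.3 0; 0.1 16.1 5.7 16.3 0; 0.1 16.1 5.7 16.3 0; 0.5 16.1 5.7 16.3 0; 1 16.1 5.7 16.3 0; 1 16.1 5.7 16.3 0; 1 16.1 5.7 16.3 0; 1 16.1 5.7 16.3 0; 1 16.1 5.7 16.3 0"
}}

```text
clock: 15.0
tool_pos: [0.6317, -0.2713, 0.0227]
ee_rot: [1.0, -0.0, 0.0, 0.0]
force: [-1.0, -0.3, 5.5]
width: 0.0218
```

{"api": "drive_tool", "payload": {
  "increments": "1 0 0 -1 0; 1 0 0 -3 0; 1 0 0 -5 0; 1 0 0 -5 0; 1 0 0 -5 0"
}}

```text
clock: 15.62
tool_pos: [0.6313, -0.2711, 0.0725]
ee_rot: [1.0, -0.0, 0.0, 0.0]
force: [-1.0, -0.5, 0.4]
width: 0.0216
```

{"api": "drive_tool", "payload": {
  "increments": "1 -4.5 2.5 0 0; 1 -9.5 5 0 0; 1 -14 7.5 0 0; 1 -17.5 9 0 0; 1 -18.9 9.3 0 0; 1 -18.9 9.3 0.5 0; 1 -18.9 9.3 2 0; 1 -18.9 9.3 3.5 0; 1 -18.9 9.3 4.5 0; 1 -18.9 9.3 4.9 0; 1 -18.9 9.3 4.9 0; 1 -18.9 9.3 4.9 0; 0.7 -18.9 9.3 4.9 0; 0.4 -18.9 9.3 4.9 0; 0.2 -18.9 9.3 4.9 0; 0 -18.9 9.3 4.9 0; 0 -18.9 9.3 4.9 0"
}}

```text
clock: 17.75
tool_pos: [0.4424, -0.3641, 0.0233]
ee_rot: [1.0, -0.0, 0.0, 0.0]
force: [0.3, -0.3, 0.3]
width: 0.0858
```

{"api": "drive_tool", "payload": {
  "increments": "0 0 0 -2 0; 0 0 0 -6 0; 0 0 0 -12 0; 0 0 0 -18 0; 0 0 0 -18 0; 0 0 0 -18 0"
}}

```text
clock: 18.5
tool_pos: [0.4421, -0.364, 0.2031]
ee_rot: [1.0, -0.0, -0.0, 0.0]
force: [-0.4, -0.2, -1.3]
width: 0.0854
```

Run:
```python
from meas import *
s=get_state(); print(s["tool_pos"]); save("wrist","pics/w6.png")
```

```text
[ 0.44210045 -0.36395685  0.203127  ]
```

View pics/w6.png

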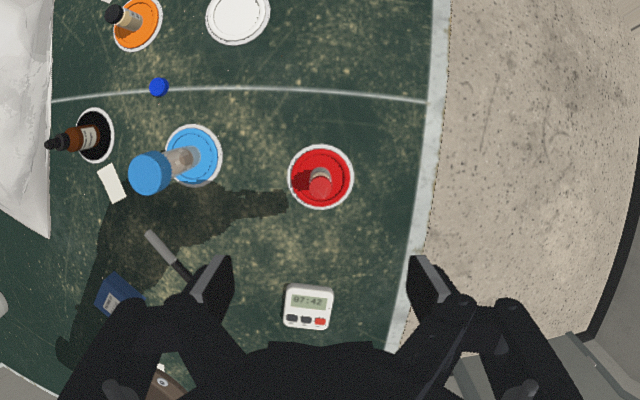

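{"api": "drive_tool", "payload": {
  "increments": "0 3 -5 -1 0; 0 6 -10 -2 0; 0 9 -15 -2 0; 0 12 -20 -2 0; 0 13.8 -22.6 -2 0; 0 13.8 -22.6 -2 0; 0 13.8 -22.6 -2 0; 0 13.8 -22.6 -2 0"
}}

```text
clock: 19.55
tool_pos: [0.5796, -0.1397, 0.2227]
ee_rot: [1.0, -0.001, -0.001, 0.0]
force: [0.6, -0.4, -0.4]
width: 0.0856
```

Run:
```python
from meas import *
np.set_printoptions(precision=4,suppress=True)
P=camera_params("wrist");im=np.ascontiguousarray(save("wrist","pics/w7.png")[:,:,::-1]); s=get_state(); print(s["tool_pos"],s["joints"])
pickle.dump(P,open("w7.pkl","wb"))
```

```text
[ 0.5797 -0.1396  0.2229] [ 0.3129  0.4107 -0.2336  1.6406  0.1043  1.1033 -1.5224]
```

View pics/w7.png

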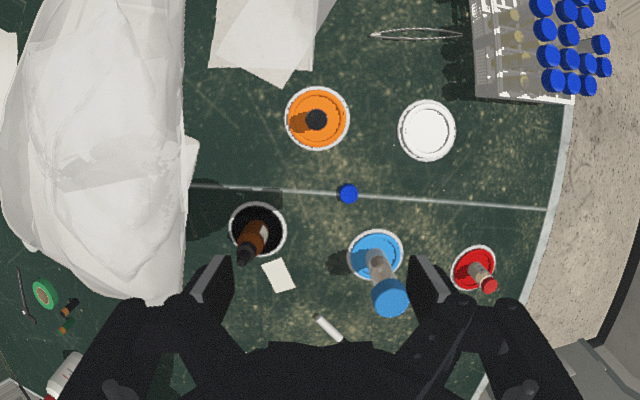

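Run:
```python
from meas import *
np.set_printoptions(precision=4,suppress=True)
im=cv2.imread("pics/w7.png");P=pickle.load(open("w7.pkl","rb"))
H,S,V=cv2.split(cv2.cvtColor(im,cv2.COLOR_BGR2HSV)); H=H.astype(int)
v=im.copy()
def blob(nm,m,u,w,r,zs):
    M=np.zeros(H.shape,np.uint8); M[w-r:w+r,u-r:u+r]=m[w-r:w+r,u-r:u+r]*255
    c=max(cv2.findContours(M,0,cv2.CHAIN_APPROX_NONE)[0],key=cv2.contourArea); h=cv2.convexHull(c)[:,0]
    cv2.polylines(v,[h.reshape(-1,1,2)],True,(0,255,0),1)
    for z in zs: print(nm,z,np.array(circ(onz("wrist",h,z,P))))
blob("blackcap",(V<60),315,119,14,(.057,))
blob("orange",(H>7)&(H<22)&(S>150)&(V>120),317,119,36,(.007,))
blob("white",(S<60)&(V>140),427,130,33,(.003,))
blob("blackstand",((S<60)&(V>120)),258,230,32,(.003,))
blob("bulb",(V<50),246,256,11,(.094,.08))
blob("amber",(H<16)&(S>110)&(V>40)&(V<190),253,238,18,(.06,.04))
cv2.imwrite("pics/w7c.png",cv2.resize(v[70:290,200:480],None,fx=2.7,fy=2.7))
```

```text
blackcap 0.057 [ 0.6453 -0.1374  0.0097]
orange 0.007 [ 0.6454 -0.1374  0.0329]
white 0.003 [ 0.6343 -0.2709  0.0381]
blackstand 0.003 [ 0.5068 -0.0612  0.0379]
bulb 0.094 [ 0.517  -0.0667  0.012 ]
bulb 0.08 [ 0.5099 -0.0629  0.0126]
amber 0.06 [ 0.5217 -0.0691  0.0193]
amber 0.04 [ 0.513  -0.0644  0.0206]
```

View pics/w7c.png

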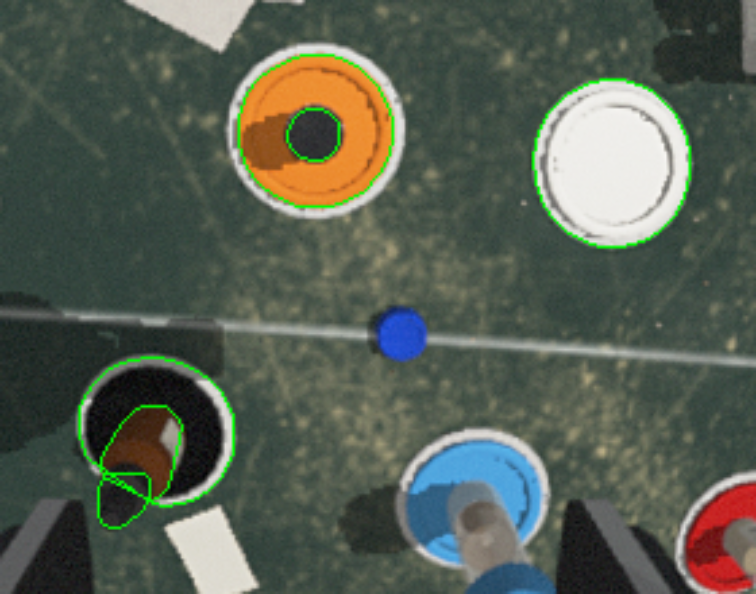

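{"api": "drive_tool", "payload": {
  "increments": "0 2 -0.1 2 0; 0 4.5 -0.1 5 0; 0 6.5 -0.1 9 0; 0 6.5 -0.1 13 0; 0 6.5 -0.1 16.5 0; 0 6.5 -0.1 19 0; 0 6.5 -0.1 20 0; 0 6.5 -0.1 20.1 0; 0 6.5 -0.1 20.1 0; 0 6.5 -0.1 20.1 0; 0.5 6.5 -0.1 20.1 0; 1 6.5 -0.1 20.1 0; 1 6.5 -0.1 20.1 0; 1 6.5 -0.1 20.1 0; 1 6.5 -0.1 20.1 0; 1 6.5 -0.1 20.1 0"
}}

```text
clock: 21.6
tool_pos: [0.6456, -0.1372, 0.0225]
ee_rot: [1.0, -0.0, 0.0, 0.0]
force: [1.5, -0.4, 2.3]
width: 0.0218
```

{"api": "drive_tool", "payload": {
  "increments": "1 0 0 -1 0; 1 0 0 -3 0; 1 0 0 -5 0; 1 0 0 -5 0; 1 0 0 -5 0"
}}

```text
clock: 22.22
tool_pos: [0.6454, -0.1372, 0.0726]
ee_rot: [1.0, -0.0, 0.0, 0.0]
force: [-0.1, 0.0, -0.8]
width: 0.0219
```

To the white stand: dx −1.1, dy −13.4 cm.

{"api": "drive_tool", "payload": {
  "increments": "1 -0.4 4 0 0; 1 -0.8 8 0 0; 1 -1.1 11.5 0 0; 1 -1.1 13.4 0 0; 1 -1.1 13.4 0 0; 1 -1.1 13.4 1 0; 1 -1.1 13.4 2.5 0; 1 -1.1 13.4 4 0; 1 -1.1 13.4 4.8 0; 1 -1.1 13.4 4.9 0; 1 -1.1 13.4 4.9 0; 1 -1.1 13.4 4.9 0; 0.7 -1.1 13.4 4.9 0; 0.4 -1.1 13.4 4.9 0; 0.2 -1.1 13.4 4.9 0; 0.1 -1.1 13.4 4.9 0; 0.1 -1.1 13.4 4.9 0"
}}

```text
clock: 24.35
tool_pos: [0.6345, -0.2711, 0.0233]
ee_rot: [1.0, -0.0, 0.0, 0.0]
force: [0.1, 0.3, -0.4]
width: 0.0767
```

{"api": "drive_tool", "payload": {
  "increments": "0 0 0 -2 0; 0 0 0 -6 0; 0 0 0 -12 0; 0 -4 -5 -17 0; 0 -9 -10 -17 0; 0 -13 -15 -17 0; 0 -16 -19 -17 0; 0 -16 -21 -17 0; 0 -16 -21 -17 0; 0 -16 -21 -17 0; 0 -16 -21 -17 0"
}}

```text
clock: 25.72
tool_pos: [0.4749, -0.0622, 0.1936]
ee_rot: [1.0, -0.001, 0.0, 0.0]
force: [-0.3, -0.4, -0.3]
width: 0.0856
```

Run:
```python
from meas import *
np.set_printoptions(precision=4,suppress=True)
P=camera_params("wrist");im=np.ascontiguousarray(save("wrist","pics/w8.png")[:,:,::-1]); s=get_state(); print(s["tool_pos"],s["joints"])
pickle.dump(P,open("w8.pkl","wb"))
```

```text
[ 0.4748 -0.0621  0.1934] [ 0.276   0.2614 -0.3126  1.9488  0.0984  0.9457 -1.6571]
```

View pics/w8.png

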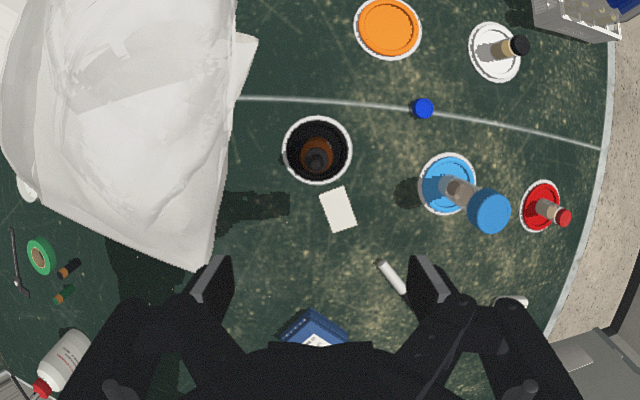

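Run:
```python
from meas import *
np.set_printoptions(precision=4,suppress=True)
im=cv2.imread("pics/w8.png");P=pickle.load(open("w8.pkl","rb"))
H,S,V=cv2.split(cv2.cvtColor(im,cv2.COLOR_BGR2HSV)); H=H.astype(int)
v=im.copy()
M=np.zeros(H.shape,np.uint8);r=22
m=(H<20)&(S>90)&(V>45)&(V<190)
M[150-r:150+r,317-r:317+r]=m[150-r:150+r,317-r:317+r]
c=max(cv2.findContours(M,0,cv2.CHAIN_APPROX_NONE)[0],key=cv2.contourArea);h=cv2.convexHull(c)[:,0]
for z in(.06,.04):print(h.min(0),h.max(0),np.array(circ(onz("wrist",h,z,P))))
print(onz("wrist",[(316,159),(316,150)],.094,P),onz("wrist",[(317,149)],.003,P))
cv2.imwrite("pics/w8c.png",cv2.resize(v[100:200,260:370],None,fx=5.5,fy=5.5))
```

```text
[300 137] [333 171] [ 0.51   -0.0606  0.0155]
[300 137] [333 171] [ 0.5071 -0.0604  0.0166]
[[ 0.5115 -0.0605  0.094 ]
 [ 0.5187 -0.0605  0.094 ]] [[ 0.5083 -0.0606  0.003 ]]
```

View pics/w8c.png

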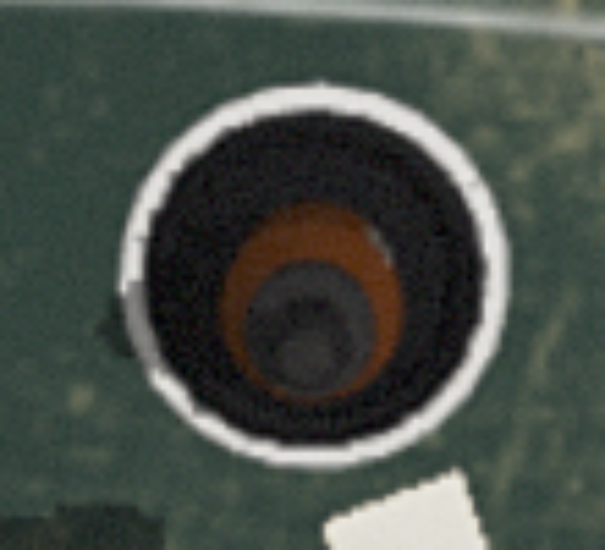

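{"api": "drive_tool", "payload": {
  "increments": "0 2 -0.1 0 0; 0 3.4 -0.1 1 0; 0 3.4 -0.1 4 0; 0 3.4 -0.1 7.5 0; 0 3.4 -0.1 11 0; 0 3.4 -0.1 14 0; 0 3.4 -0.1 15.5 0; 0 3.4 -0.1 16 0; 0 3.4 -0.1 16 0; 0 3.4 -0.1 16 0; 0.4 3.4 -0.1 16 0; 0.8 3.4 -0.1 16 0; 1 3.4 -0.1 16 0; 1 3.4 -0.1 16 0; 1 3.4 -0.1 16 0; 1 3.4 -0.1 16 0"
}}

```text
clock: 27.78
tool_pos: [0.5087, -0.0601, 0.0336]
ee_rot: [1.0, -0.0, 0.0, 0.0]
force: [-1.2, -0.0, 5.5]
width: 0.0293
```

{"api": "drive_tool", "payload": {
  "increments": "1 0 0 -1 0; 1 0 0 -3 0; 1 0 0 -6 0; 1 0 0 -6 0; 1 0 0 -6 0"
}}

```text
clock: 28.4
tool_pos: [0.5082, -0.0602, 0.0932]
ee_rot: [1.0, -0.0, -0.0, 0.0]
force: [-0.2, -0.7, -1.1]
width: 0.0292
```

Run:
```python
from h import *
save("scene","pics/s9.png"); save("wrist","pics/w9.png"); print(get_state()["width"])
a=cv2.imread("pics/s9.png")[180:340,280:480]; b=cv2.imread("pics/w9.png"); cv2.imwrite("pics/c9.png",np.hstack([cv2.resize(a,(400,320)),cv2.resize(b,(400,320))]))
```

```text
0.029658140565625858
```

View pics/c9.png

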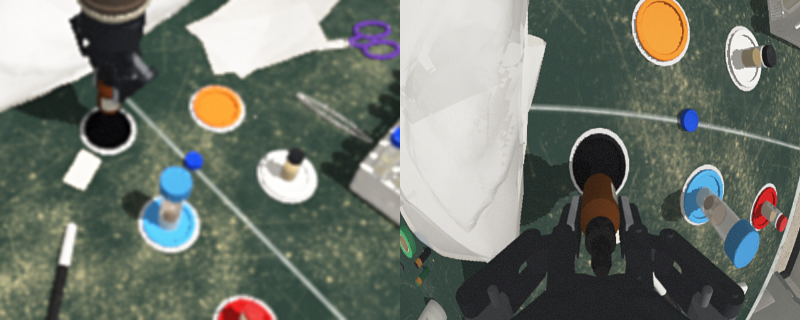

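{"api": "drive_tool", "payload": {
  "increments": "1 4 2.2 0 0; 1 8 4.5 0 0; 1 11.5 6.5 0 0; 1 13.7 7.7 0 0; 1 13.7 7.7 0 0; 1 13.7 7.7 1 0; 1 13.7 7.7 3 0; 1 13.7 7.7 4.7 0; 1 13.7 7.7 5.6 0; 1 13.7 7.7 5.9 0; 1 13.7 7.7 5.9 0; 1 13.7 7.7 5.9 0; 0.6 13.7 7.7 5.9 0; 0.4 13.7 7.7 5.9 0; 0.2 13.7 7.7 5.9 0; 0 13.7 7.7 5.9 0; 0 13.7 7.7 5.9 0"
}}

```text
clock: 30.62
tool_pos: [0.6455, -0.1372, 0.0343]
ee_rot: [1.0, -0.0, 0.0, 0.0]
force: [-0.0, 0.5, 0.4]
width: 0.0853
```

{"api": "drive_tool", "payload": {
  "increments": "0 0 0 -2 0; 0 0 0 -6 0; 0 0 0 -12 0; 0 0 0 -15 0; 0 -2 5 -15 0; 0 -4 10 -15 0; 0 -5 13.4 -15 0; 0 -5 13.4 -15 0; 0 -5 13.4 -15 0; 0 -5 13.4 -15 0"
}}

```text
clock: 31.88
tool_pos: [0.5962, -0.2694, 0.1849]
ee_rot: [1.0, 0.001, 0.0, -0.0]
force: [-1.1, -0.1, -0.1]
width: 0.0857
```

Run:
```python
from meas import *
np.set_printoptions(precision=4,suppress=True)
P=camera_params("wrist");im=np.ascontiguousarray(save("wrist","pics/w10.png")[:,:,::-1]); s=get_state(); print(s["tool_pos"],s["joints"])
pickle.dump(P,open("w10.pkl","wb"))
```

```text
[ 0.5961 -0.2695  0.1847] [ 0.5067  0.5361 -0.251   1.5364  0.1431  1.0868 -1.346 ]
```

View pics/w10.png

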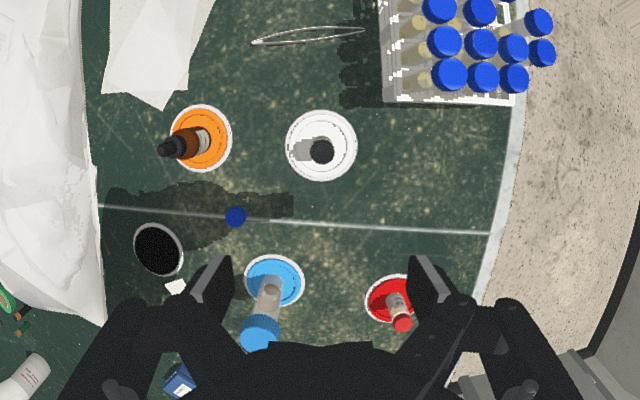

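{"api": "drive_tool", "payload": {
  "increments": "0 2 0.1 1 0; 0 3.8 0.1 3 0; 0.1 3.8 0.1 6.5 0; 0.1 3.8 0.1 10 0; 0.1 3.8 0.1 13 0; 0.1 3.8 0.1 15.2 0; 0.1 3.8 0.1 16.2 0; 0.1 3.8 0.1 16.2 0; 0.1 3.8 0.1 16.2 0; 0.5 3.8 0.1 16.2 0; 1 3.8 0.1 16.2 0; 1 3.8 0.1 16.2 0; 1 3.8 0.1 16.2 0; 1 3.8 0.1 16.2 0; 1 3.8 0.1 16.2 0; 1 3.8 0.1 16.2 0"
}}

```text
clock: 33.92
tool_pos: [0.6336, -0.2722, 0.0227]
ee_rot: [1.0, -0.0, 0.0, 0.0]
force: [-0.7, 0.1, 5.8]
width: 0.0215
```

{"api": "drive_tool", "payload": {
  "increments": "1 0 0 -1 0; 1 0 0 -3 0; 1 0 0 -6 0; 1 0 0 -12 0; 1 0 0 -14 0; 1 0 0 -14 0; 1 0 0 -14 0"
}}

```text
clock: 34.8
tool_pos: [0.6328, -0.272, 0.1619]
ee_rot: [1.0, -0.0, -0.001, -0.0]
force: [0.2, 0.5, -0.7]
width: 0.0217
```

{"api": "drive_tool", "payload": {
  "increments": "1 -2.5 -4.5 0 0; 1 -5 -9 0 0; 1 -8 -14 0 0; 1 -11 -18.5 0 0; 1 -12.6 -21.1 0 0; 1 -12.6 -21.1 0 0; 1 -12.6 -21.1 2 0; 1 -12.6 -21.1 5 0; 1 -12.6 -21.1 8 0; 1 -12.6 -21.1 11 0; 1 -12.6 -21.1 13 0; 1 -12.6 -21.1 13.8 0; 1 -12.6 -21.1 13.8 0; 1 -12.6 -21.1 13.8 0; 1 -12.6 -21.1 13.8 0; 0.7 -12.6 -21.1 13.8 0; 0.4 -12.6 -21.1 13.8 0; 0.2 -12.6 -21.1 13.8 0; 0 -12.6 -21.1 13.8 0; 0 -12.6 -21.1 13.8 0"
}}

```text
clock: 37.3
tool_pos: [0.5075, -0.0611, 0.0243]
ee_rot: [1.0, -0.0, -0.0, 0.0]
force: [1.3, -0.1, -0.4]
width: 0.0858
```

{"api": "drive_tool", "payload": {
  "increments": "0 0 0 -2 0; 0 0 0 -6 0; 0 0 0 -12 0; 0 -1 3 -18 0; 0 -2 8 -22 0; 0 -3.5 13 -24 0; 0 -3.5 15 -24 0; 0 -3.5 15 -24 0; 0 -3.5 15 -24 0"
}}

```text
clock: 38.42
tool_pos: [0.4725, -0.2096, 0.2639]
ee_rot: [1.0, 0.001, -0.0, -0.0]
force: [0.6, 0.6, 0.1]
width: 0.0853
```

Run:
```python
from meas import *
save("wrist","pics/w11.png"); save("scene","pics/s11.png"); save("side","pics/d11.png"); s=get_state(); print(s["tool_pos"],s["clock"])
a=cv2.imread("pics/s11.png")[190:390,280:480]; b=cv2.imread("pics/d11.png")[110:260,300:450];cv2.imwrite("pics/c11.png",np.hstack([cv2.resize(a,(400,400)),cv2.resize(b,(400,400))]))
```

```text
[ 0.47264848 -0.20956691  0.2639638 ] 38.575
```

View pics/w11.png

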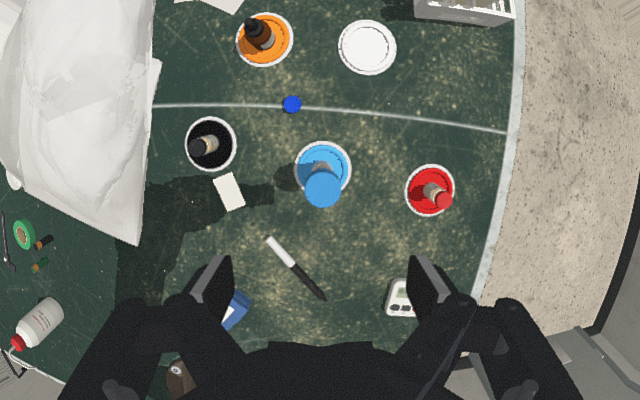

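View pics/c11.png

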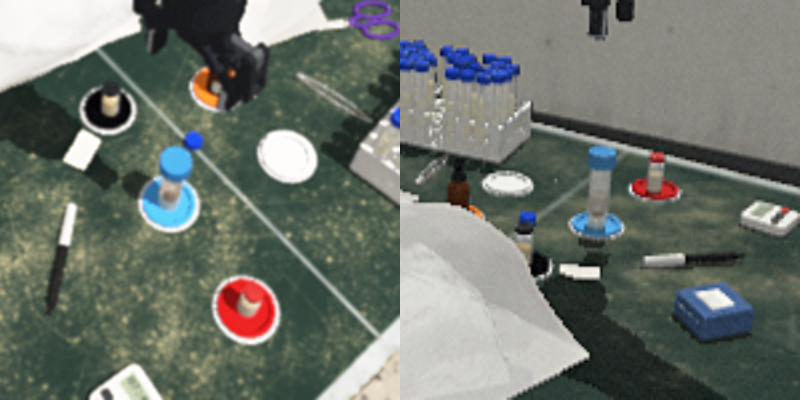

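Run:
```python
from meas import *
np.set_printoptions(precision=4,suppress=True)
P=camera_params("wrist"); im=cv2.imread("pics/w11.png")
H,S,V=cv2.split(cv2.cvtColor(im,cv2.COLOR_BGR2HSV)); H=H.astype(int)
def blob(nm,m,u,w,r,z):
    M=np.zeros(H.shape,np.uint8); M[w-r:w+r,u-r:u+r]=m[w-r:w+r,u-r:u+r]*255
    c=max(cv2.findContours(M,0,cv2.CHAIN_APPROX_NONE)[0],key=cv2.contourArea); print(nm,np.array(circ(onz("wrist",cv2.convexHull(c)[:,0],z,P))))
blob("tube",(abs(H-102)<12)&(S>100)&(V>60)&(np.arange(400)[:,None]>172),323,189,20,.113)
blob("redcap",((H<8)|(H>172))&(S>100)&(np.arange(640)[None]>436),444,200,10,.057)
blob("blackcap",(V<60),197,147,10,.057)
print(onz("wrist",[(197,147),(444,200),(323,190)],.057,P)[:,:2], onz("wrist",[(252,28)],.094,P)[:,:2])
job_done()
```

```text
tube [ 0.4745 -0.2131  0.0209]
redcap [ 0.4451 -0.3649  0.0131]
blackcap [ 0.5082 -0.0638  0.0139]
[[ 0.5093 -0.0645]
 [ 0.4443 -0.3652]
 [ 0.4558 -0.2145]] [[ 0.6354 -0.1421]]
the job is handed in; nothing more can be done
```

I moved all four containers to the stand of their own colour and handed the job in at about 38.6 s. The white stand was used to park the red vial and then the black vial, and it is empty again.

- **Placement:** the last wrist, scene and side pictures show every container upright inside its rim, with the gripper open about 26 cm above the table. The clear dish was never approached; I did not measure its position again at the end.
- **Cap positions:** the tube, red cap and black cap measured within about 5 mm of their stand centres. The least margin to a rim, for the bottle, is 11 mm.
- **Weaker check:** the dropper bottle's bulb tip read about 11 mm from the orange centre. I put that down to a rough hand-picked pixel seen at a steep angle. The bottle was released within 1 mm of the measured centre, and the picture shows it standing inside the rim.

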